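# Drive the worn bush out of the mincer flange

## Robot

A 7-joint arm with a two-finger parallel gripper is mounted at the origin on a cart in front of the work surface, level with it; the furniture and walls round the work are solid. World frame = base frame: x ahead of the robot, y to its left, z up, the work surface at z = 0. Lengths are in m, angles in degrees, forces in N, time in s.
With the tool pointing down it reaches from about 0.4 to 0.875 m from the base axis. Payload 6.5 kg.
Tool frame: the origin (TCP) lies between the finger pads; the fingertips stand 17 mm ahead of it and the grasp point (between the pads) lies 2 mm behind it (arm.tcp_to_tips is the distance from the TCP to the fingertips, in m); z points along the fingers, y is the line along which they close (so a half turn about z gives the same grasp; the last joint's range is limited). The gripper opens to 85 mm and grips with 20 to 120 N. Pads are 22 mm wide; open, the fingers measure 114 mm over their backs; the gripper's body (76 mm by 85 mm) begins 54 mm behind the grasp point. The pads swing forward as they close: fully open they stand 13 mm farther back than shut.
Start: joints at [-76.845, 30.733, -0.252, 88.115, 0.149, 61.152, -4.079], TCP at [0.189, 0.622, 0.219] pointing down, gripper open.
Joint ranges: [-154.64, 154.64], [-21.42, 123.67], [-72.66, 72.17], [13.99, 137.28], [-74.86, 254.86], [10.95, 109.41], [-158.01, 158.01]. Speed limits (degrees/s): [136.94, 136.94, 180, 180, 180, 180, 180].

## Interface

Orientations are given as [roll, pitch, yaw] about the fixed x, y, z axes, in that order (R = Rz(yaw) Ry(pitch) Rx(roll)).
In Python, from bench import arm, cams, order gives the robot as it stands.
- The arm moves only by the tool send_rows, never from a script. Its argument "increments" is a list of rows, each a list of 6 numbers: the shift along the tool's x, y, z in mm, then the turn, a rotation vector about the tool's x, y, z in rad. In form: [[tx, ty, tz, ax, ay, az], ...]. A call has 1 to 5 rows; each row is the pose to reach, as a shift and turn from the pose commanded when the call began, along the tool's axes at that moment; what a row does not reach only later rows make up. A row lasts 1/10 s, in which the tool goes at most 50 mm and 8.59 degrees, less where a joint would pass 70% of its speed; a pose out of reach is approached as far as the arm can. A call with a gripper value outside its range is refused whole. "hand" is the opening, from 0 (shut) to 1 (fully open), set as the call begins (left out, the last holds). The fingers move at their own pace and stop on an object; "force" is the grip in N (left out, the last holds). Time passes only in rows, so rows that repeat a pose let the fingers close. It gives the time, the measured TCP pose, the force, the opening and the grip force at its end, in the units of the state.
- arm.get_obs(): the state, without advancing time (a new reading comes with each control period).
- cams.camera(name): name is "side" or "top" or "wrist"; returns (picture, depth): 420x560x3 uint8, blue, green, red; 420x560 float32, m along the optical axis (not along the pixel's ray), 0 where there is no reading.
- cams.camera_model(name): a dict with "K" (3x3 intrinsics, pixels), "dist_coeffs" ([k1, k2, p1, p2, k3] as OpenCV has them; the pictures are not rectified), "world_to_cam" (4x4, takes a point from world to camera coordinates). Camera axes: x right, y down, z forward; pixel columns grow to the right and rows downward; lengths in m; the calibration is good to about 2 mm. A picture is of the moment at which its call begins: read the wrist's pose just before it. camera_model takes no time and is no camera call; for the wrist camera it gives the pose at the moment of the call.
- order.finish_job(): hands the job in; it is judged then, once.
The state is a dict: "t": time; "joint_positions": joint angles; "dq": joint speeds; "joint_efforts": joint torques, N m; "ee_pos": TCP position; "tcp_rot": TCP orientation; "contact_force": force on the tool from outside, world axes, zero at the start; "moment": the same for the moment, N m; "gripper_width": finger opening in m; "grasp_force": force on a finger pad.
Only numpy, scipy, OpenCV 4.12 (cv2) and the standard library are available. Lean on these libraries where they do the work, as an engineer would, in place of code of your own. Each camera call takes 0.05 s, during which the arm holds its last target. There are 200 camera calls.

## Task

The mincer's bearing flange sits on its knock-out stand with the worn brass bush still tight in its bore. Take the drift rod from its wooden holder and, pushing down the bore from above, drive the bush right out of the flange and on down the clear catch sleeve until you feel it press firmly on the hidden stop; push steadily and gently, as a hard blow or push cracks the bush or mars the bore. Then stand the rod fully down in its holder again, let go, and leave the food lying round about where it is.

Things in the scene. Friction and masses are not known exactly. Their poses are not given: they have to be found in the camera images.
- rod_grip (a point): the place to hold the drift rod: centre of its round dark wooden handle (26 mm diameter, 62 mm long, 30 mm above the handle's lower end). The rod stands upright, 157 mm long, about 0.2 kg; z along the rod, up. Below the handle is a plain steel shaft, 18 mm diameter, 95 mm long; the flat tip is 125 mm below this point.
- rod: the drift rod as a whole; origin at the flat lower tip, z up along the rod.
- rod_tip (a point): the centre of the rod's flat lower tip; at the start it stands 35 mm down in the holder's hole.
- flange: the mincer's bearing flange: aluminium plate 84 x 100 x 28 mm, fixed on the stand on two posts (the rod must not press on it with over 25 N), with two bolt heads (16 mm wide, 5 mm high) on its top at y = +40 and -40 mm in its own frame; under it the clear plastic catch sleeve (30 mm outside). Origin at the foot of the stand on the worktop, under the bore's axis; z up; upper face at z = 110 mm, lower face at z = 82 mm.
- bore_mouth (a point): the centre of the bore's mouth in the flange's upper face. The bore is vertical, 22 mm diameter with a 2 mm chamfer at the mouth, goes through the 28 mm flange and on as the catch sleeve (22 mm inside). A springy liner grips the 21 mm bush on the whole way down (about 7 to 14 N to push slowly, differing from one day to another, but nearly even along the way); the rod itself passes freely with 2 mm to spare all round.
- bore_exit (a point): the centre of the bore in the flange's lower face, 28 mm below the mouth.
- bush: the brass bush, 21 mm diameter, 20 mm long, 45 g, tight in the bore; brittle, it cracks under a push of 30 N; origin at the centre of its lower face, z up.
- bush_centre (a point): the centre of the bush (10 mm below its flat top). At the start its top lies 3 to 6 mm below the bore's mouth.
- stand: the grey knock-out stand, foot 110 x 110 x 12 mm, fixed; origin at the centre of its underside, z up. Inside the sleeve is its hidden rubber-faced stop, screwed to an unknown height: its top is 28 to 48 mm above the worktop, so that the home bush has its top 62 to 42 mm below the bore's mouth. It can only be felt: from there the push rises by about 4 N per mm over the sliding push, and the bush stays where it is left.
- holder_mouth (a point): the centre of the hole's mouth in the top of the rod's holder, a fixed wooden block 80 x 80 x 45 mm; the hole is 21 mm diameter, 35 mm deep, with a 2 mm chamfer, vertical.
- garlic: a loose head of garlic, about 60 mm, bystander; origin at its underside.
- spice: a loose spice jar with a black lid, 45 mm diameter, 105 mm tall, bystander; origin at its underside.
- onion: a loose red onion, about 67 mm, bystander; origin at its underside.
- tomato: a loose tomato, about 73 mm, bystander; origin at its underside.

How it is judged (in metres and radians):
On the way, in this order (a step that is already met when the one before it is completed fails the run):
1. the drift rod is taken out of its holder and stands over the flange or in its bore (horizontal distance between rod_tip and bore_mouth below 0.03 m and z of rod_tip in the frame of bore_mouth above -0.05 m), for 0.1 s.
2. the bush is driven right out of the flange into the sleeve (z of bush_centre in the frame of bore_exit below -0.012 m), for 0.1 s.
3. the bush is pressed on the stop with more than 3 N (z of bush_centre in the frame of bore_exit below -0.012 m and contact force between bush and stand above 3 N), for 0.1 s.
At the end, for the whole second after the job is handed in: The bush is in the clear sleeve, its top at least 2 mm below the flange's lower face, on the sleeve's axis and still resting on the stop; the rod stands upright in its holder, its tip at least 30 mm down the 35 mm hole (within 5 mm of its axis, tilt under 0.12 rad), released and at rest (z of bush_centre in the frame of bore_exit below -0.012 m and horizontal distance between bush_centre and bore_exit below 0.004 m and contact force between bush and stand above 0.02 N and horizontal distance between rod_tip and holder_mouth below 0.005 m and z of rod_tip in the frame of holder_mouth below -0.03 m and angle between rod_tip's own z axis and vertical below 0.12 rad and linear speed of each of rod, bush below 0.02 m/s); the robot touches nothing.
It fails at once if the rod pushes on the bush with more than 30 N (contact force between rod and bush above 30 N).
It fails at once if the rod presses on the flange (rim or bore wall) with more than 25 N (contact force between rod and flange above 25 N).
It fails at once if one of the loose foods is moved by more than 30 mm (distance of any of garlic, spice, onion, tomato from where it was at the start of the episode above 0.03 m).
It also fails if it takes over 67 s, if anything falls off the work surface, if the arm or the gripper's body presses on something with over 40 N, if the wrist force passes 120 N, or if a joint passes its speed limit or range.

## Working session

There is one attempt and no reset: what is moved stays moved. The work goes in short steps, Python scripts to look and compute and a tool call to move; the robot and the scene stay as the last step left them, time stands still between calls to the robot, and variables do not carry over. Pictures are saved under pics/ and viewed, at most 10 in all, crops included, and the job is handed in when it is done.

Besides the shell and the picture viewer there is one more tool, called after "Call:" as name(argument=value, ...), one argument or row to a line, values as JSON. send_rows: Moves the arm, as the interface text tells. Its arguments: {"type":"object","properties":{"increments":{"type":"array"},"hand":{"type":"number"},"force":{"type":"number"}},"required":["increments"]}

```bash
ls; mkdir -p pics; cat > h.py <<'E'
import numpy as np, cv2
from bench import arm, cams, order
def snap(n,f):
    m=cams.camera_model(n); p,d=cams.camera(n); cv2.imwrite(f'pics/{f}.png',p); np.savez(f'pics/{f}.npz',p=p,d=d,**{k:np.array(v) for k,v in m.items()})
    return p,d,m
def ray(m,u,v):
    K=np.array(m['K']);x=cv2.undistortPoints(np.array([[[u,v]]],float),K,np.array(m['dist_coeffs'],float))[0,0]
    T=np.linalg.inv(np.array(m['world_to_cam'])); return T[:3,3],T[:3,:3]@np.array([x[0],x[1],1.])
def onz(m,u,v,z):
    o,r=ray(m,u,v); return o+r*(z-o[2])/r[2]
def pt(m,d,u,v):
    o,r=ray(m,u,v); return o+r*d[int(v),int(u)]
def proj(m,P):
    T=np.array(m['world_to_cam']);r,_=cv2.Rodrigues(T[:3,:3])
    return cv2.projectPoints(np.array(P,float).reshape(-1,1,3),r,T[:3,3],np.array(m['K']),np.array(m['dist_coeffs'],float))[0][:,0]
E
python3 - <<'E'
from h import *
o=arm.get_obs(); print(o)
a=snap('top','top0'); b=snap('side','side0')
cv2.imwrite('pics/both.png',cv2.resize(np.vstack([a[0],b[0]]),None,fx=.7,fy=.7))
for n in('top','side'):
    T=np.linalg.inv(np.array(cams.camera_model(n)['world_to_cam']));print(n,T[:3,3],T[:3,2])
E
```

```text
pics
{'t': 0.0, 'joint_positions': array([-76.8453687 ,  30.77882179,  -0.25136845,  88.17179062,
         0.14945458,  61.15252367,  -4.07967915]), 'dq': array([ 0.08680755,  0.02250495, -0.10058252, -0.00998525, -0.00957442,
        0.00499338, -0.1871836 ]), 'joint_efforts': array([-6.32333285e-04, -5.83410501e+01,  1.04837526e+00, -2.59105146e+01,
        1.23294609e-02,  9.69525048e-03,  9.36094295e-06]), 'ee_pos': array([0.18933143, 0.62111485, 0.2180912 ]), 'tcp_rot': array([-1.79897599e+02,  9.45651494e-03,  1.63054003e+02]), 'contact_force': array([ 1.11765492, -0.42708242,  0.5679881 ]), 'moment': array([ 0.01982188,  0.01943054, -0.0149731 ]), 'grasp_force': 0.0, 'gripper_width': 0.08550501309586718}
top [ 0.43183741 -0.04348397  1.24896899] [ 0.04929024  0.00363477 -0.99877788]
side [0.67470266 1.3690595  0.89067467] [-0.11410261 -0.86350255 -0.49126769]
```

View pics/top0.png

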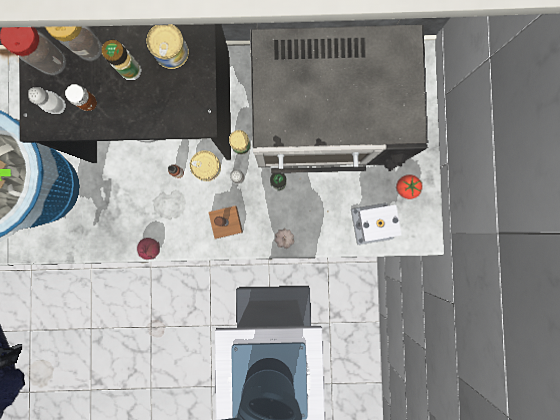

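View pics/side0.png

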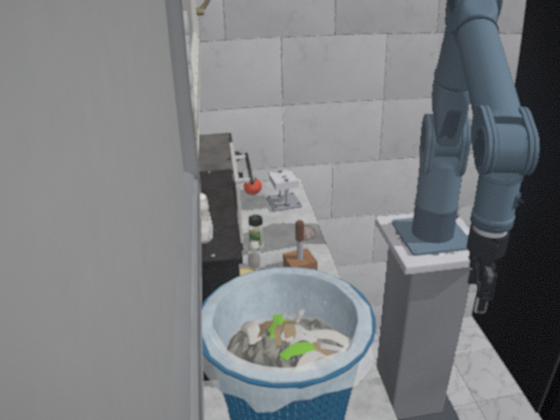

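The top view shows the holder at about (226,222) with the rod handle near (221,221). The flange is at (378,223) with its bore at about (380,223), the onion at (148,248), the garlic at (285,238), the spice jar lid at (278,180) and the tomato at (409,187). In the side view the rod is at (299,230) and the flange at (284,180).

```bash
python3 - <<'E'
from h import *
def load(f):
    z=np.load(f'pics/{f}.npz'); return z['p'],z['d'],{k:z[k] for k in('K','dist_coeffs','world_to_cam')}
p,d,m=load('top0'); ps,ds,ms=load('side0')
for nm,u,v,z in [('bore',380,223,.11),('holderblk',226,222,.045),('handle',221,221,.167),('garlic',285,238,.05),('onion',148,248,.05),('spice',278,180,.105),('tomato',409,187,.07),('ovenhandle',310,168,.2),('oven',320,100,.3)]:
    print(nm,onz(m,u,v,z).round(3),pt(m,d,u,v).round(3))
hs=cv2.cvtColor(p,cv2.COLOR_BGR2HSV)
print('wood px HSV',hs[230,232],'handle',hs[221,221],'bore',hs[223,380],'flange',hs[215,370])
print('side handle',pt(ms,ds,299,228).round(3),'flange',pt(ms,ds,284,180).round(3))
w=cv2.inRange(hs,(3,90,60),(20,255,255)); w[:200]=0;w[245:]=0;w[:,:200]=0;w[:,255:]=0
print(cv2.minAreaRect(cv2.findNonZero(w)))
c=cv2.resize(p[165:265,130:430],None,fx=2.6,fy=2.6,interpolation=cv2.INTER_CUBIC);cs=cv2.resize(ps[120:290,190:350],None,fx=1.5,fy=1.5)
cv2.imwrite('pics/crop.png',c)
E
```

```text
bore [ 0.452 -0.315  0.11 ] [ 0.452 -0.316  0.106]
holderblk [0.466 0.114 0.045] [0.465 0.11  0.075]
handle [0.465 0.111 0.167] [0.465 0.111 0.168]
garlic [ 0.416 -0.056  0.05 ] [ 0.416 -0.056  0.052]
onion [0.396 0.338 0.05 ] [0.396 0.337 0.053]
spice [ 0.577 -0.04   0.105] [ 0.577 -0.04   0.104]
tomato [ 0.552 -0.41   0.07 ] [ 0.554 -0.415  0.054]
ovenhandle [ 0.593 -0.122  0.2  ] [ 0.587 -0.119  0.242]
oven [ 0.735 -0.142  0.3  ] [ 0.746 -0.145  0.266]
wood px HSV [ 13 125 172] handle [ 10 113 142] bore [111  93  66] flange [120   3 244]
side handle [0.467 0.127 0.15 ] flange [ 0.452 -0.279  0.111]
((225.0673828125, 221.7921142578125), (27.357906341552734, 28.25734519958496), 77.00537872314453)
```

View pics/crop.png

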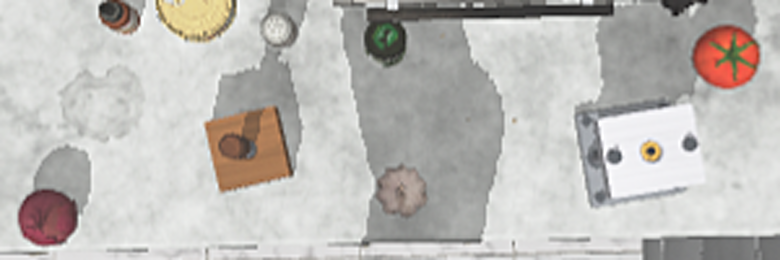

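The rod stands at about (0.465, 0.112) and the bore is at about (0.452, -0.315). The heights agree with the sizes given, so I set out.

Call:
send_rows(
  increments=[
    [-30,-30,-16,0,0,0],
    [-65,-65,-32,0,0,0],
    [-100,-100,-50,0,0,0],
    [-135,-135,-65,0,0,0],
    [-170,-170,-80,0,0,0],
  ],
  hand=1,
  force=80,
)

```text
t: 0.6
ee_pos: [0.2995, 0.4144, 0.2969]
tcp_rot: [-180.0, -0.0, 163.1]
contact_force: [0.5, -0.1, -0.6]
gripper_width: 0.0855
grasp_force: 0.0
```

Call:
send_rows(
  increments=[
    [-35,-35,0,0,0,0],
    [-70,-70,0,0,0,0],
    [-105,-105,0,0,0,0],
    [-140,-140,0,0,0,0],
    [-175,-175,0,0,0,0],
  ],
)

```text
t: 1.1
ee_pos: [0.4157, 0.196, 0.2966]
tcp_rot: [180.0, -0.0, 163.1]
contact_force: [2.1, 0.0, 0.7]
gripper_width: 0.0857
grasp_force: 0.0
```

Call:
send_rows(
  increments=[
    [-35,-32,0,0,0,0],
    [-68,-62,0,0,0,0],
    [-68,-62,0,0,0,0],
    [-68,-62,0,0,0,0],
  ],
)

```text
t: 1.5
ee_pos: [0.4622, 0.1182, 0.2964]
tcp_rot: [-180.0, -0.0, 162.9]
contact_force: [0.1, 0.6, -0.9]
gripper_width: 0.0854
grasp_force: 0.0
```

```bash
python3 - <<'E'
from h import *
o=arm.get_obs(); print(o['t'],o['ee_pos'],o['tcp_rot'],o['contact_force'],o['joint_positions'].round(1))
p,d,m=snap('wrist','w1')
T=np.linalg.inv(np.array(m['world_to_cam']));print(T[:3,3],T[:3,2])
print('expected handle top px',proj(m,[[.465,.112,.167],[.465,.112,.045]]))
hs=cv2.cvtColor(p,cv2.COLOR_BGR2HSV)
E
```

```text
1.5 [0.46221183 0.118245   0.2963669 ] [-1.79984960e+02 -3.54666551e-02  1.62912115e+02] [ 0.08079609  0.57166508 -0.87315502] [-36.    8.7  18.3 109.   -3.1  62.8  56.4]
[0.38431354 0.14196838 0.45149014] [ 0.30593048 -0.09399439 -0.94740255]
expected handle top px [[270.91296927 186.35855316]
 [272.68892485 154.57034341]]
```

View pics/w1.png

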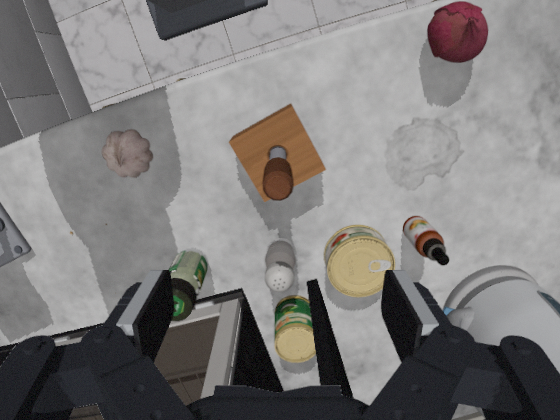

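The wrist view shows the handle at about (278,178), with its top face near (278,188), and the shaft entering the hole near (277,152). I'll turn these into positions with masks.

```bash
cat >> h.py <<'E'
def load(f):
    z=np.load(f'pics/{f}.npz'); return z['p'],z['d'],{k:z[k] for k in('K','dist_coeffs','world_to_cam')}
def inc(W,o=None):
    from scipy.spatial.transform import Rotation as R
    o=o or arm.get_obs(); M=R.from_euler('xyz',o['tcp_rot'],degrees=True).as_matrix()
    return (M.T@(np.array(W)-o['ee_pos'])*1000).round(1)
E
python3 - <<'E'
from h import *
p,d,m=load('w1'); K=m['K']
# world cloud
h,w=d.shape; uv=np.stack(np.meshgrid(np.arange(w),np.arange(h)),-1).reshape(-1,1,2).astype(float)
x=cv2.undistortPoints(uv,K,m['dist_coeffs'])[:,0]; T=np.linalg.inv(m['world_to_cam'])
P=(np.c_[x,np.ones(len(x))]*d.reshape(-1,1))@T[:3,:3].T+T[:3,3]; P=P.reshape(h,w,3)
np.save('pics/P.npy',P)
reg=np.zeros((h,w),bool);reg[100:205,225:330]=1
top=reg&(P[...,2]>.160)&(P[...,2]<.175)
print('handle top',P[top].mean(0),top.sum(),P[top].min(0),P[top].max(0))
blk=reg&(abs(P[...,2]-.045)<.006)
q=(P[blk][:,:2]*1000).astype(np.float32); r=cv2.minAreaRect(q); print('block',r,blk.sum(), P[blk][:,2].mean())
sh=reg&(P[...,2]>.055)&(P[...,2]<.1); print('shaft',P[sh].mean(0))
hd=reg&(P[...,2]>.11)&(P[...,2]<.16); print('handle side',P[hd].mean(0),'cam dir',T[:2,3]-[.465,.112])
v,u=np.nonzero(top); print(u.mean(),v.mean(),onz(m,u.mean(),v.mean(),.167))
E
```

```text
handle top [0.4660363  0.11727588 0.16596669] 742 [0.45458007 0.10429802 0.16000343] [0.47968451 0.12930401 0.16936431]
block ((467.6315002441406, 116.37269592285156), (81.0599594116211, 79.78447723388672), 11.593633651733398) 3974 0.04514138604007973
shaft [0.46078325 0.11901995 0.07332312]
handle side [0.45792203 0.11967263 0.13764944] cam dir [-0.08068646  0.02996838]
277.61590296495956 185.29380053908355 [0.46571791 0.11737232 0.167     ]
```

Call:
send_rows(
  increments=[
    [-5,0,30,0,0,0],
    [-5,0,65,0,0,0],
    [-5,0,100,0,0,0],
    [-5,0,135,0,0,0],
    [-5,0,163,0,0,0],
  ],
)

```text
t: 2.05
ee_pos: [0.4654, 0.1194, 0.1317]
tcp_rot: [-180.0, -0.1, 163.3]
contact_force: [0.0, -0.6, -0.4]
gripper_width: 0.0849
grasp_force: 0.0
```

Call:
send_rows(
  increments=[
    [0,0,0,0,0,0],
    [0,0,0,0,0,0],
    [0,0,0,0,0,0],
    [0,0,0,0,0,0],
    [0,0,0,0,0,0],
  ],
  hand=0,
  force=80,
)

```text
t: 2.55
ee_pos: [0.4687, 0.1181, 0.1355]
tcp_rot: [179.9, 0.2, 163.1]
contact_force: [-0.8, -0.6, 6.9]
gripper_width: 0.0232
grasp_force: 78.3
```

Call:
send_rows(
  increments=[
    [0,0,0,0,0,0],
    [0,0,0,0,0,0],
    [0,0,0,0,0,0],
    [0,0,0,0,0,0],
    [0,0,0,0,0,0],
  ],
)

```text
t: 3.05
ee_pos: [0.4687, 0.118, 0.1355]
tcp_rot: [179.8, 0.2, 163.1]
contact_force: [-0.8, -0.5, 7.5]
gripper_width: 0.0226
grasp_force: 78.3
```

The grip is firm. The 7.5 N upward force means the rod is bottomed in the hole, so the tip is about 125.5 mm below the TCP. Next I lift it out.

Call:
send_rows(
  increments=[
    [0,0,-8,0,0,0],
    [0,0,-24,0,0,0],
    [0,0,-40,0,0,0],
    [0,0,-65,0,0,0],
    [0,0,-90,0,0,0],
  ],
)

```text
t: 3.55
ee_pos: [0.4665, 0.1172, 0.2249]
tcp_rot: [-180.0, -0.0, 163.0]
contact_force: [0.0, -0.2, -1.7]
gripper_width: 0.0226
grasp_force: 79.0
```

Call:
send_rows(
  increments=[
    [0,0,-30,0,0,0],
    [0,0,-55,0,0,0],
    [0,0,-55,0,0,0],
    [0,0,-55,0,0,0],
    [0,0,-55,0,0,0],
  ],
)

```text
t: 4.05
ee_pos: [0.466, 0.1172, 0.2775]
tcp_rot: [-179.9, -0.1, 163.1]
contact_force: [-0.4, 0.8, -1.7]
gripper_width: 0.0226
grasp_force: 78.9
```

```bash
python3 - <<'E'
from h import *
o=arm.get_obs(); print(o['t'],o['ee_pos'],o['tcp_rot'],o['contact_force'],o['moment'],o['joint_positions'].round(1))
print('to above flange',inc([.452,-.315,.281],o), 'short', inc([.452,-.20,.281],o))
E
```

```text
4.05 [0.46596416 0.11717486 0.2775297 ] [-1.79918209e+02 -1.06408155e-01  1.63058412e+02] [-0.4096055   0.78960548 -1.66690594] [ 0.03763737 -0.02267811 -0.01064144] [-35.9  10.3  18.8 110.   -3.8  60.5  57.5]
to above flange [-112.6 -417.5   -3.1] short [ -79.1 -307.5   -3.2]
```

Call:
send_rows(
  increments=[
    [-8,-30,0,0,0,0],
    [-18,-70,0,0,0,0],
    [-28,-110,0,0,0,0],
    [-39,-150,0,0,0,0],
    [-49,-190,0,0,0,0],
  ],
)

```text
t: 4.55
ee_pos: [0.4574, -0.0801, 0.2775]
tcp_rot: [-180.0, -0.1, 163.1]
contact_force: [1.8, -0.2, -2.8]
gripper_width: 0.0232
grasp_force: 79.0
```

Call:
send_rows(
  increments=[
    [-10,-40,0,0,0,0],
    [-20,-80,0,0,0,0],
    [-30,-120,0,0,0,0],
    [-40,-150,0,0,0,0],
    [-44,-165,0,0,0,0],
  ],
)

```text
t: 5.05
ee_pos: [0.451, -0.2524, 0.2775]
tcp_rot: [-179.9, -0.1, 162.8]
contact_force: [-0.6, 0.3, -2.8]
gripper_width: 0.0226
grasp_force: 79.1
```

Call:
send_rows(
  increments=[
    [0,0,0,0,0,0],
    [0,0,0,0,0,0],
    [0,0,0,0,0,0],
    [0,0,0,0,0,0],
  ],
)

```text
t: 5.45
ee_pos: [0.4527, -0.2479, 0.2783]
tcp_rot: [180.0, -0.0, 163.2]
contact_force: [-0.0, -0.2, -2.8]
gripper_width: 0.0225
grasp_force: 79.1
```

```bash
python3 - <<'E'
from h import *
o=arm.get_obs(); print(o['t'],o['ee_pos'],o['tcp_rot'],o['contact_force'],o['joint_positions'].round(1))
p,d,m=snap('wrist','w2')
e=o['ee_pos'];print('bore exp',proj(m,[.452,-.315,.11]),'tip exp',proj(m,[e[0],e[1],e[2]-.1255]),'handle bottom',proj(m,[e[0],e[1],e[2]-.0305]))
E
```

```text
5.45 [ 0.45269564 -0.24785725  0.27833994] [ 1.79965411e+02 -3.71032951e-02  1.63169182e+02] [-0.04679519 -0.22044193 -2.8187323 ] [ -4.2  15.3  33.8 105.9  -9.6  61.7 106.5]
bore exp [[206.5169261 188.9118748]] tip exp [[277.23884959 182.22082749]] handle bottom [[277.39847167 231.02985325]]
```

View pics/w2.png

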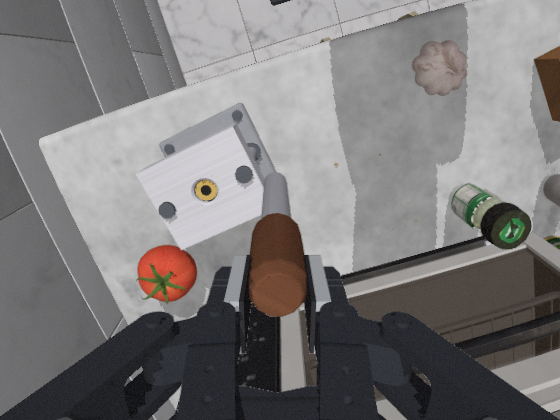

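The wrist view shows the brass ring at about (206,189), the bolts at (167,210) and (243,174), and the rod's shaft tip near (275,178). Next I measure the bore and the tip in this same picture.

```bash
python3 - <<'E'
from h import *
p,d,m=load('w2'); hs=cv2.cvtColor(p,cv2.COLOR_BGR2HSV)
b=cv2.inRange(hs,(15,90,60),(35,255,255)); b[:170]=0;b[210:]=0;b[:,:185]=0;b[:,228:]=0
c=cv2.convexHull(cv2.findNonZero(b)); el=cv2.minEnclosingCircle(c); M=cv2.moments(c); cu,cv_=M['m10']/M['m00'],M['m01']/M['m00']
print('ring',el,cu,cv_,'->',onz(m,cu,cv_,.1055), 'depth z',np.median([pt(m,d,u[0],u[1])[2] for u in cv2.findNonZero(b)[:,0]]))
dk=(hs[...,2]<90).astype(np.uint8); 
n,l,s,ce=cv2.connectedComponentsWithStats(dk)
for i in range(1,n):
    x,y,w,h,a=s[i]
    if 100<a<600 and 140<ce[i][0]<270 and 140<ce[i][1]<230: print('blob',s[i],ce[i],onz(m,*ce[i],.115))
# shaft edges by depth
o,r=ray(m,276,190)
for v in (176,180,185,190,200,210):
    row=d[v,255:300]; near=np.nonzero((row>0)&(row<np.nanmin(row[row>0])+.03))[0]+255
    if len(near): print(v,near.min(),near.max(),(near.min()+near.max())/2,row[row>0].min(), pt(m,d,int(near.mean()),v).round(4))
    
g=d[165:200,255:300]; print((d[160:200,275]).round(3))
E
```

```text
ring ((205.32676696777344, 189.99606323242188), 11.087992668151855) 205.5486111111111 189.8095238095238 -> [ 0.45363151 -0.31742264  0.1055    ] depth z 0.10582780509739365
176 267 284 275.5 0.27511168 [ 0.4436 -0.2469  0.1672]
180 265 286 275.5 0.26557273 [ 0.444  -0.2469  0.1768]
185 264 287 275.5 0.2529001 [ 0.4435 -0.2467  0.191 ]
190 264 287 275.5 0.24208863 [ 0.4438 -0.2467  0.2016]
200 263 289 276.0 0.22327216 [ 0.4439 -0.2461  0.2218]
210 262 290 276.0 0.20681843 [ 0.4444 -0.2462  0.2378]
[0.441 0.442 0.442 0.443 0.443 0.444 0.443 0.446 0.445 0.439 0.437 0.438
 0.286 0.283 0.281 0.28  0.275 0.272 0.271 0.267 0.267 0.263 0.261 0.258
 0.256 0.253 0.251 0.249 0.247 0.244 0.243 0.241 0.238 0.235 0.234 0.232
 0.23  0.228 0.226 0.225]
```

Call:
send_rows(
  increments=[
    [-7,-22,0,0,0,0],
    [-14,-44,0,0,0,0],
    [-21,-65,0,0,0,0],
    [-21,-65,15,0,0,0],
    [-21,-65,28,0,0,0],
  ],
)

```text
t: 6.0
ee_pos: [0.4538, -0.3175, 0.2501]
tcp_rot: [180.0, 0.0, 163.0]
contact_force: [0.1, -0.1, -2.7]
gripper_width: 0.0226
grasp_force: 79.2
```

Call:
send_rows(
  increments=[
    [0,0,0,0,0,0],
    [0,0,0,0,0,0],
    [0,0,0,0,0,0],
    [0,0,0,0,0,0],
  ],
)

```text
t: 6.4
ee_pos: [0.4541, -0.3174, 0.2513]
tcp_rot: [180.0, 0.1, 163.1]
contact_force: [-0.1, 1.1, -2.6]
gripper_width: 0.023
grasp_force: 79.2
```

```bash
python3 - <<'E'
from h import *
o=arm.get_obs(); print(o['t'],o['ee_pos'],o['tcp_rot'],o['contact_force'],o['joint_positions'].round(1))
p,d,m=snap('wrist','w3')
print('bore exp',proj(m,[[.4536,-.3174,.11],[.4536,-.3174,.1055]]))
for v in range(150,215,5):
    row=d[v,255:300]; near=np.nonzero((row>0)&(row<row[row>0].min()+.03))[0]+255
    print(v,near.min(),near.max(), pt(m,d,int(near.mean()),v).round(4))
cv2.imwrite('pics/w3c.png',cv2.resize(p[120:240,200:360],None,fx=4,fy=4,interpolation=cv2.INTER_CUBIC))
E
```

```text
6.4 [ 0.45413597 -0.31740383  0.25125934] [1.79999674e+02 6.25833659e-02 1.63091245e+02] [-0.06299219  1.1213809  -2.62527594] [  3.8  21.6  34.2 102.5 -13.8  60.  116.2]
bore exp [[277.16301738 176.02149685]
 [277.16239248 174.59649772]]
150 255 299 [ 0.4326 -0.3112  0.1107]
155 255 299 [ 0.4367 -0.3124  0.1102]
160 255 299 [ 0.4407 -0.3136  0.1097]
165 255 299 [ 0.4456 -0.3151  0.1059]
170 255 299 [ 0.4496 -0.3163  0.106 ]
175 255 299 [ 0.4452 -0.3165  0.1374]
180 265 286 [ 0.4453 -0.3165  0.1506]
185 264 287 [ 0.4449 -0.3163  0.1644]
190 264 287 [ 0.445  -0.3163  0.1754]
195 263 288 [ 0.4451 -0.3162  0.1857]
200 263 289 [ 0.4455 -0.3157  0.1947]
205 263 289 [ 0.4449 -0.3155  0.2052]
210 262 290 [ 0.4456 -0.3157  0.2114]
```

View pics/w3c.png

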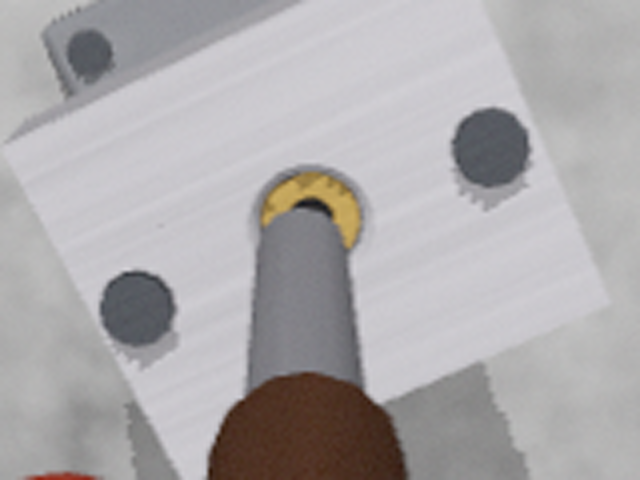

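The crop shows the tip over the bush, with the ring centred about 6 crop-px (about 1.3 mm) to the right of the shaft axis. The bolts are at crop (137,308) and (490,147). I check this by rays from the bolts and the ring.

```bash
python3 - <<'E'
from h import *
p,d,m=load('w3'); f=lambda u,v:(200+u/4,120+v/4)
a=onz(m,*f(137,308),.115);b=onz(m,*f(490,147),.115);print(a,b,np.linalg.norm(a-b),(a+b)/2)
hs=cv2.cvtColor(p,cv2.COLOR_BGR2HSV); r=cv2.inRange(hs,(15,90,60),(35,255,255)); r[:158]=0;r[195:]=0;r[:,:255]=0;r[:,300:]=0
q=cv2.findNonZero(r)[:,0]; W=np.array([onz(m,u,v,.1055)[:2] for u,v in q]); h=cv2.convexHull((W*1e5).astype(np.float32))[:,0]/1e5
from scipy.optimize import least_squares
# outer ring edge on far/near sides: fit circle r=10.5mm through hull points
c0=np.array([.4536,-.3174]); s=least_squares(lambda c:np.minimum(np.linalg.norm(h-c,axis=1)-.0105,0.001),c0,loss='soft_l1',f_scale=.0005); print('ring',s.x,(W.min(0)+W.max(0))/2,W.min(0),W.max(0))
E
```

```text
[ 0.45916038 -0.35612743  0.115     ] [ 0.44750024 -0.27775116  0.115     ] 0.07923886650700875 [ 0.45333031 -0.31693929  0.115     ]
ring [ 0.45404137 -0.31772284] [ 0.45257083 -0.31726747] [ 0.44382301 -0.32722699] [ 0.46131865 -0.30730794]
```

The bore is at (0.4536, -0.3174) and the tip axis about 1.4 mm off in y. I correct that and go down to just above the bush.

Call:
send_rows(
  increments=[
    [0.4,1.3,0,0,0,0],
    [0.4,1.3,3,0,0,0],
    [0.4,1.3,7,0,0,0],
    [0.4,1.3,11,0,0,0],
    [0.4,1.3,15,0,0,0],
  ],
)

```text
t: 6.95
ee_pos: [0.4536, -0.3161, 0.2351]
tcp_rot: [180.0, -0.0, 163.1]
contact_force: [-0.6, -0.9, -2.1]
gripper_width: 0.0224
grasp_force: 79.2
```

Call:
send_rows(
  increments=[
    [0,0,1,0,0,0],
    [0,0,2,0,0,0],
    [0,0,3,0,0,0],
    [0,0,4,0,0,0],
    [0,0,5,0,0,0],
  ],
)

```text
t: 7.45
ee_pos: [0.4541, -0.3164, 0.2311]
tcp_rot: [-180.0, 0.1, 163.1]
contact_force: [-0.2, 0.5, 5.4]
gripper_width: 0.0228
grasp_force: 80.0
```

Call:
send_rows(
  increments=[
    [0,0,1,0,0,0],
    [0,0,2,0,0,0],
    [0,0,3,0,0,0],
    [0,0,4,0,0,0],
    [0,0,5,0,0,0],
  ],
)

```text
t: 7.95
ee_pos: [0.4555, -0.3174, 0.228]
tcp_rot: [-180.0, 0.3, 163.0]
contact_force: [-0.9, 1.2, 11.8]
gripper_width: 0.0222
grasp_force: 80.7
```

Call:
send_rows(
  increments=[
    [0,0,1,0,0,0],
    [0,0,2,0,0,0],
    [0,0,3,0,0,0],
    [0,0,4,0,0,0],
    [0,0,5,0,0,0],
  ],
)

```text
t: 8.45
ee_pos: [0.4555, -0.3175, 0.2231]
tcp_rot: [-180.0, 0.3, 163.1]
contact_force: [-0.8, 1.1, 11.9]
gripper_width: 0.0229
grasp_force: 80.8
```

The bush slides at about 14.5 N, counting the rod's weight. The tool has drifted about 1.5 mm sideways, so I trim that and go on.

Call:
send_rows(
  increments=[
    [0.5,0.2,1,0,0,0],
    [1,0.4,2,0,0,0],
    [1.5,0.6,3,0,0,0],
    [2,0.8,4,0,0,0],
    [2,0.8,5,0,0,0],
  ],
)

```text
t: 8.95
ee_pos: [0.4539, -0.3165, 0.2181]
tcp_rot: [-179.9, 0.3, 163.0]
contact_force: [0.2, 0.7, 11.0]
gripper_width: 0.0224
grasp_force: 80.8
```

Call:
send_rows(
  increments=[
    [0,0,1,0,0,0],
    [0,0,2,0,0,0],
    [0,0,3,0,0,0],
    [0,0,4,0,0,0],
    [0,0,5,0,0,0],
  ],
)

```text
t: 9.45
ee_pos: [0.454, -0.3165, 0.2132]
tcp_rot: [-179.9, 0.3, 163.0]
contact_force: [-0.2, 0.5, 12.0]
gripper_width: 0.0221
grasp_force: 80.8
```

Call:
send_rows(
  increments=[
    [0,0,1,0,0,0],
    [0,0,2,0,0,0],
    [0,0,3,0,0,0],
    [0,0,4,0,0,0],
    [0,0,5,0,0,0],
  ],
)

```text
t: 9.95
ee_pos: [0.4541, -0.3165, 0.2081]
tcp_rot: [-179.9, 0.3, 163.0]
contact_force: [-0.3, -0.3, 12.2]
gripper_width: 0.0226
grasp_force: 80.9
```

Call:
send_rows(
  increments=[
    [0,0,1,0,0,0],
    [0,0,2,0,0,0],
    [0,0,3,0,0,0],
    [0,0,4,0,0,0],
    [0,0,5,0,0,0],
  ],
)

```text
t: 10.45
ee_pos: [0.454, -0.3165, 0.2031]
tcp_rot: [-179.9, 0.3, 163.0]
contact_force: [-0.7, 0.4, 12.0]
gripper_width: 0.0228
grasp_force: 80.8
```

Call:
send_rows(
  increments=[
    [0,0,1,0,0,0],
    [0,0,2,0,0,0],
    [0,0,3,0,0,0],
    [0,0,4,0,0,0],
    [0,0,5,0,0,0],
  ],
)

```text
t: 10.95
ee_pos: [0.4541, -0.3165, 0.1981]
tcp_rot: [-179.9, 0.3, 163.0]
contact_force: [-0.3, 0.0, 12.8]
gripper_width: 0.0225
grasp_force: 80.8
```

Call:
send_rows(
  increments=[
    [0,0,1,0,0,0],
    [0,0,2,0,0,0],
    [0,0,3,0,0,0],
    [0,0,4,0,0,0],
  ],
)

```text
t: 11.35
ee_pos: [0.4541, -0.3165, 0.1941]
tcp_rot: [-179.9, 0.3, 163.0]
contact_force: [-0.8, 0.2, 12.5]
gripper_width: 0.0227
grasp_force: 80.8
```

Call:
send_rows(
  increments=[
    [0,0,1,0,0,0],
    [0,0,2,0,0,0],
    [0,0,3,0,0,0],
  ],
)

```text
t: 11.65
ee_pos: [0.4541, -0.3165, 0.1911]
tcp_rot: [-179.9, 0.3, 163.0]
contact_force: [-0.2, -0.1, 12.5]
gripper_width: 0.0225
grasp_force: 80.9
```

Call:
send_rows(
  increments=[
    [0,0,1,0,0,0],
    [0,0,2,0,0,0],
    [0,0,3,0,0,0],
  ],
)

```text
t: 11.95
ee_pos: [0.4541, -0.3165, 0.188]
tcp_rot: [-179.9, 0.3, 163.0]
contact_force: [0.4, 1.4, 12.3]
gripper_width: 0.0224
grasp_force: 80.8
```

Call:
send_rows(
  increments=[
    [0,0,1,0,0,0],
    [0,0,2,0,0,0],
    [0,0,3,0,0,0],
  ],
)

```text
t: 12.25
ee_pos: [0.4541, -0.3165, 0.185]
tcp_rot: [-179.9, 0.3, 163.0]
contact_force: [-0.3, 0.3, 11.8]
gripper_width: 0.0226
grasp_force: 80.8
```

Call:
send_rows(
  increments=[
    [0,0,1,0,0,0],
    [0,0,2,0,0,0],
    [0,0,3,0,0,0],
  ],
)

```text
t: 12.55
ee_pos: [0.4541, -0.3165, 0.1821]
tcp_rot: [-179.9, 0.3, 163.0]
contact_force: [0.4, 0.0, 11.4]
gripper_width: 0.0229
grasp_force: 80.8
```

Call:
send_rows(
  increments=[
    [0,0,1,0,0,0],
    [0,0,2,0,0,0],
    [0,0,3,0,0,0],
  ],
)

```text
t: 12.85
ee_pos: [0.4541, -0.3165, 0.179]
tcp_rot: [-179.9, 0.3, 163.0]
contact_force: [-0.0, -0.2, 11.5]
gripper_width: 0.0227
grasp_force: 80.8
```

Call:
send_rows(
  increments=[
    [0,0,1,0,0,0],
    [0,0,2,0,0,0],
    [0,0,3,0,0,0],
  ],
)

```text
t: 13.15
ee_pos: [0.4542, -0.3166, 0.1761]
tcp_rot: [-179.9, 0.3, 163.0]
contact_force: [-0.5, 1.5, 14.2]
gripper_width: 0.0229
grasp_force: 81.1
```

The force is rising, so the stop has been reached. I press a little further.

Call:
send_rows(
  increments=[
    [0,0,0.7,0,0,0],
    [0,0,1.4,0,0,0],
    [0,0,2,0,0,0],
  ],
)

```text
t: 13.45
ee_pos: [0.4549, -0.3171, 0.1749]
tcp_rot: [-179.9, 0.4, 163.0]
contact_force: [-2.0, 1.2, 19.4]
gripper_width: 0.0227
grasp_force: 81.7
```

Call:
send_rows(
  increments=[
    [0,0,0,0,0,0],
    [0,0,0,0,0,0],
    [0,0,0,0,0,0],
    [0,0,0,0,0,0],
  ],
)

```text
t: 13.85
ee_pos: [0.4547, -0.317, 0.1748]
tcp_rot: [-179.9, 0.4, 163.0]
contact_force: [-0.8, 0.5, 16.4]
gripper_width: 0.0227
grasp_force: 81.3
```

Call:
send_rows(
  increments=[
    [0,0,0.5,0,0,0],
    [0,0,1,0,0,0],
    [0,0,1,0,0,0],
    [0,0,1,0,0,0],
  ],
)

```text
t: 14.25
ee_pos: [0.4552, -0.3172, 0.1744]
tcp_rot: [-179.9, 0.5, 163.0]
contact_force: [-0.6, 0.8, 20.2]
gripper_width: 0.0225
grasp_force: 81.7
```

The stiffness is plainly that of the stop, at about 23 N total push. I withdraw the rod straight up.

Call:
send_rows(
  increments=[
    [0,0,-3,0,0,0],
    [0,0,-8,0,0,0],
    [0,0,-20,0,0,0],
    [0,0,-35,0,0,0],
    [0,0,-50,0,0,0],
  ],
)

```text
t: 14.75
ee_pos: [0.4518, -0.3146, 0.2214]
tcp_rot: [180.0, -0.0, 163.1]
contact_force: [0.7, 0.1, -2.8]
gripper_width: 0.0228
grasp_force: 79.1
```

Call:
send_rows(
  increments=[
    [0,0,-20,0,0,0],
    [0,0,-40,0,0,0],
    [0,0,-60,0,0,0],
    [0,0,-66,0,0,0],
    [0,0,-66,0,0,0],
  ],
)

```text
t: 15.25
ee_pos: [0.4522, -0.315, 0.2874]
tcp_rot: [-180.0, 0.1, 163.1]
contact_force: [-0.1, 0.9, -2.8]
gripper_width: 0.0227
grasp_force: 79.2
```

```bash
python3 - <<'E'
from h import *
o=arm.get_obs(); print(o['t'],o['ee_pos'],o['tcp_rot'],o['contact_force'],o['gripper_width'])
print('to near holder',inc([.464,.045,.281],o),'to holder',inc([.467,.117,.281],o))
E
```

```text
15.25 [ 0.45220473 -0.31503653  0.28737941] [-1.79994338e+02  8.22097382e-02  1.63051293e+02] [-0.11008443  0.92024447 -2.80705478] 0.022685662241318
to near holder [ 93.7 347.8   6.2] to holder [111.8 417.6   6.2]
```

Call:
send_rows(
  increments=[
    [8,30,0,0,0,0],
    [18,70,0,0,0,0],
    [29,110,0,0,0,0],
    [40,150,0,0,0,0],
    [50,190,0,0,0,0],
  ],
)

```text
t: 15.75
ee_pos: [0.4584, -0.1167, 0.2855]
tcp_rot: [-180.0, -0.1, 163.0]
contact_force: [1.1, -0.2, -2.4]
gripper_width: 0.0225
grasp_force: 79.3
```

Call:
send_rows(
  increments=[
    [10,38,0,0,0,0],
    [20,75,0,0,0,0],
    [30,110,0,0,0,0],
    [40,145,0,0,0,0],
    [44,158,0,0,0,0],
  ],
)

```text
t: 16.25
ee_pos: [0.4624, 0.0495, 0.2854]
tcp_rot: [180.0, -0.1, 163.4]
contact_force: [-0.1, -0.1, -2.8]
gripper_width: 0.0227
grasp_force: 79.3
```

Call:
send_rows(
  increments=[
    [0,0,0,0,0,0],
    [0,0,0,0,0,0],
    [0,0,0,0,0,0],
    [0,0,0,0,0,0],
  ],
)

```text
t: 16.65
ee_pos: [0.4635, 0.044, 0.2865]
tcp_rot: [-180.0, -0.0, 162.9]
contact_force: [-0.9, -0.8, -2.8]
gripper_width: 0.0223
grasp_force: 79.3
```

```bash
python3 - <<'E'
from h import *
o=arm.get_obs(); print(o['t'],o['ee_pos'],o['tcp_rot'],o['contact_force'])
p,d,m=snap('wrist','w4')
print('hole exp',proj(m,[.467,.1168,.045]))
for v in range(165,215,5):
    row=d[v,255:300]; near=np.nonzero((row>0)&(row<row[row>0].min()+.03))[0]+255
    print(v,near.min(),near.max(), pt(m,d,int(near.mean()),v).round(4))
cv2.imwrite('pics/w4c.png',cv2.resize(p[80:260,240:480],None,fx=3,fy=3,interpolation=cv2.INTER_CUBIC))
E
```

```text
16.65 [0.46346465 0.04395185 0.28653386] [-1.79976643e+02 -2.71948790e-03  1.62908268e+02] [-0.92743284 -0.77685937 -2.83886328]
hole exp [[343.405023   135.86284134]]
165 255 299 [0.4871 0.0363 0.0008]
170 255 299 [0.4931 0.0344 0.0008]
175 268 283 [0.4543 0.0449 0.1732]
180 265 286 [0.4543 0.045  0.1868]
185 264 287 [0.4544 0.045  0.1987]
190 264 287 [0.4546 0.045  0.2098]
195 263 288 [0.4545 0.0451 0.2205]
200 263 289 [0.4545 0.0458 0.2308]
205 262 289 [0.4547 0.0452 0.2385]
210 262 290 [0.4545 0.0459 0.248 ]
```

View pics/w4c.png

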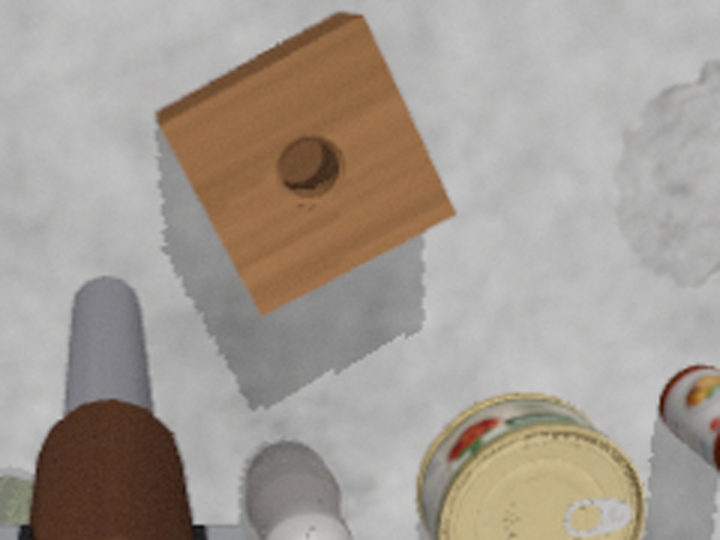

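The hole is at crop (309,166), i.e. px (343,135.3), within 0.6 px of where it was expected. The tip axis is at (0.463, 0.0424), so I move over the hole and down part way.

Call:
send_rows(
  increments=[
    [6,25,0,0,0,0],
    [12,50,0,0,0,0],
    [17.5,73,0,0,0,0],
    [17.5,73,20,0,0,0],
    [17.5,73,50,0,0,0],
  ],
)

```text
t: 17.2
ee_pos: [0.4697, 0.1212, 0.2375]
tcp_rot: [179.8, 0.2, 163.1]
contact_force: [-0.2, -0.4, -2.5]
gripper_width: 0.0227
grasp_force: 79.4
```

Call:
send_rows(
  increments=[
    [0,0,25,0,0,0],
    [0,0,45,0,0,0],
    [0,0,45,0,0,0],
    [0,0,45,0,0,0],
    [0,0,45,0,0,0],
  ],
)

```text
t: 17.7
ee_pos: [0.4691, 0.1204, 0.1929]
tcp_rot: [179.9, 0.1, 163.0]
contact_force: [-0.1, -0.8, -2.0]
gripper_width: 0.0224
grasp_force: 79.4
```

```bash
python3 - <<'E'
from h import *
o=arm.get_obs(); print(o['t'],o['ee_pos'],o['tcp_rot'],o['contact_force'])
_,_,m4=load('w4'); print('hole',onz(m4,343,135.3,.045))
p,d,m=snap('wrist','w5')
print('hole exp',proj(m,[.4675,.117,.045]))
for v in range(160,215,5):
    row=d[v,255:300]; near=np.nonzero((row>0)&(row<row[row>0].min()+.03))[0]+255
    print(v,near.min(),near.max(), pt(m,d,int(near.mean()),v).round(4))
cv2.imwrite('pics/w5c.png',cv2.resize(p[120:240,200:360],None,fx=4,fy=4,interpolation=cv2.INTER_CUBIC))
E
```

```text
17.7 [0.46908216 0.12042954 0.1928958 ] [1.79920785e+02 1.03289899e-01 1.63027286e+02] [-0.11447152 -0.77296495 -2.03737842]
hole [0.46628757 0.11652994 0.045     ]
hole exp [[272.59123096 173.78643602]]
160 255 299 [0.4573 0.124  0.0449]
165 255 299 [0.4701 0.123  0.0108]
170 255 299 [0.475  0.1225 0.0108]
175 268 283 [0.4602 0.1215 0.0792]
180 265 286 [0.4597 0.1217 0.0948]
185 264 287 [0.4602 0.1216 0.1053]
190 264 287 [0.4603 0.1216 0.1163]
195 263 288 [0.4605 0.1216 0.1263]
200 263 289 [0.4606 0.1222 0.136 ]
205 262 289 [0.4604 0.1217 0.1451]
210 262 290 [0.4602 0.1224 0.1542]
```

View pics/w5c.png

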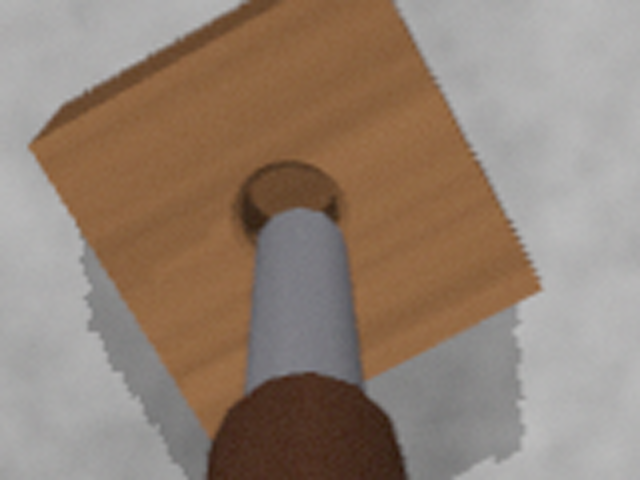

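The tip is about 3 mm to the right of the hole's axis (shaft at crop x≈304, hole at x≈290), and the rays agree. I correct and lower.

Call:
send_rows(
  increments=[
    [1,-2.8,0,0,0,0],
    [1,-2.8,8,0,0,0],
    [1,-2.8,15,0,0,0],
    [1,-2.8,20,0,0,0],
    [1,-2.8,20,0,0,0],
  ],
)

```text
t: 18.25
ee_pos: [0.4658, 0.1179, 0.1708]
tcp_rot: [-179.9, -0.1, 163.1]
contact_force: [0.1, 0.1, -2.9]
gripper_width: 0.0229
grasp_force: 79.4
```

Call:
send_rows(
  increments=[
    [0,0,2,0,0,0],
    [0,0,4,0,0,0],
    [0,0,6,0,0,0],
    [0,0,8,0,0,0],
    [0,0,10,0,0,0],
  ],
)

```text
t: 18.75
ee_pos: [0.4663, 0.118, 0.1615]
tcp_rot: [-180.0, 0.0, 163.1]
contact_force: [0.8, -0.2, -3.5]
gripper_width: 0.0226
grasp_force: 79.4
```

Call:
send_rows(
  increments=[
    [0,0,4,0,0,0],
    [0,0,8,0,0,0],
    [0,0,12,0,0,0],
    [0,0,16,0,0,0],
    [0,0,20,0,0,0],
  ],
)

```text
t: 19.25
ee_pos: [0.4663, 0.118, 0.1413]
tcp_rot: [-180.0, 0.0, 163.1]
contact_force: [0.8, -0.0, -2.6]
gripper_width: 0.0231
grasp_force: 79.4
```

Call:
send_rows(
  increments=[
    [0,0,2,0,0,0],
    [0,0,4,0,0,0],
    [0,0,5,0,0,0],
    [0,0,6,0,0,0],
    [0,0,6,0,0,0],
  ],
)

```text
t: 19.75
ee_pos: [0.4663, 0.118, 0.1357]
tcp_rot: [180.0, 0.0, 163.1]
contact_force: [0.7, -0.0, -3.3]
gripper_width: 0.0223
grasp_force: 79.4
```

Call:
send_rows(
  increments=[
    [0,0,0.5,0,0,0],
    [0,0,1,0,0,0],
    [0,0,1.5,0,0,0],
    [0,0,1.5,0,0,0],
  ],
)

```text
t: 20.15
ee_pos: [0.4678, 0.118, 0.1355]
tcp_rot: [179.9, 0.1, 163.0]
contact_force: [-0.6, -0.8, 10.3]
gripper_width: 0.0225
grasp_force: 80.8
```

Call:
send_rows(
  increments=[
    [0,0,0,0,0,0],
    [0,0,0,0,0,0],
    [0,0,0,0,0,0],
    [0,0,0,0,0,0],
    [0,0,0,0,0,0],
  ],
  hand=1,
)

```text
t: 20.65
ee_pos: [0.4662, 0.118, 0.134]
tcp_rot: [-180.0, -0.0, 163.1]
contact_force: [0.6, -0.8, -0.2]
gripper_width: 0.0853
grasp_force: 0.0
```

Call:
send_rows(
  increments=[
    [0,0,0,0,0,0],
    [0,0,0,0,0,0],
    [0,0,0,0,0,0],
    [0,0,0,0,0,0],
    [0,0,0,0,0,0],
  ],
)

```text
t: 21.15
ee_pos: [0.4663, 0.118, 0.1341]
tcp_rot: [180.0, 0.0, 163.1]
contact_force: [-0.2, 0.0, 0.0]
gripper_width: 0.0853
grasp_force: 0.0
```

The rod is bottomed and released. I retreat upward and check.

Call:
send_rows(
  increments=[
    [0,0,-20,0,0,0],
    [0,0,-45,0,0,0],
    [0,0,-80,0,0,0],
    [0,0,-120,0,0,0],
    [0,0,-160,0,0,0],
  ],
)

```text
t: 21.65
ee_pos: [0.4659, 0.1177, 0.2956]
tcp_rot: [-180.0, -0.0, 163.0]
contact_force: [0.8, 0.1, 0.0]
gripper_width: 0.0855
grasp_force: 0.0
```

Call:
send_rows(
  increments=[
    [0,0,0,0,0,0],
    [0,0,0,0,0,0],
    [0,0,0,0,0,0],
    [0,0,0,0,0,0],
    [0,0,0,0,0,0],
  ],
)

```text
t: 22.15
ee_pos: [0.4657, 0.1178, 0.2931]
tcp_rot: [-179.9, -0.1, 163.1]
contact_force: [0.4, -0.2, 0.1]
gripper_width: 0.0852
grasp_force: 0.0
```

```bash
python3 - <<'E'
from h import *
o=arm.get_obs(); print(o['t'],o['ee_pos'],o['contact_force'],o['dq'].round(1))
p,d,m=snap('wrist','w6')
P=[]
for v in range(100,205):
    for u in range(225,330):
        if d[v,u]>0: P.append(pt(m,d,u,v))
P=np.array(P); top=P[(P[:,2]>.16)&(P[:,2]<.176)]; print('handle top',top.mean(0),len(top),P[:,2].max()); sh=P[(P[:,2]>.055)&(P[:,2]<.1)]; print('shaft',sh.mean(0))
E
```

```text
22.15 [0.46567743 0.11778286 0.29312593] [ 0.37556831 -0.20183537  0.10377033] [-0.  -0.1  0.1 -0.3  0.   0.1 -0. ]
handle top [0.46503818 0.11722255 0.16599025] 766 0.1690664217660009
shaft [0.45966867 0.11901982 0.07283487]
```

The rod stands at its original height (handle top at 0.166 m, as at the start) and upright. The arm is clear of everything, so I hand in.

```bash
python3 -c "
from h import *
print(order.finish_job())"
```

```text
the job is handed in; nothing more can be done
None
```

I handed the job in at about 22 s: the bush was pressed firmly on the stop (about 23 N total push, by the wrist force), the rod is back fully down in its holder and released, and no food was touched on the way as far as the force readings showed; no verdict came back.

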